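# Point out the balance tube and its place in the rotor

### The arm

A 6-joint arm with a two-finger parallel gripper is mounted at the origin on the work surface. World frame = base frame: x ahead of the robot, y to its left, z up, the work surface at z = 0. Lengths are in m, angles in degrees, forces in N, time in s.
With the tool pointing down it reaches from about 0.3 to 0.75 m from the base axis. Payload 8.5 kg.
Tool frame: the origin (TCP) lies between the finger pads, 19 mm behind the fingertips; this is the grasp point; z points along the fingers, y is the line along which they close (so a half turn about z gives the same grasp; the last joint's range is limited). The gripper opens to 85 mm and grips with 20 to 120 N. Pads are 22 mm wide; open, the fingers measure 114 mm over their backs; the gripper's body (76 mm by 85 mm) begins 54 mm behind the grasp point. The pads swing forward as they close: fully open they stand 13 mm farther back than shut.
Start: joints at [-78.627, 21.807, 74.336, -0, 83.858, -12.336], TCP at [0.221, -0.504, 0.25] pointing down, gripper open.
Joint ranges: [-178.18, 178.18], [-50.72, 133.34], [12.68, 142.11], [-81.47, 261.47], [9.98, 163.14], [-165.26, 165.26]. Speed limits (degrees/s): [136.94, 136.94, 180, 180, 180, 180].

### API

Orientations are given as a 3x3 rotation matrix whose columns are the frame's x, y, z axes.
In Python, from rig import env gives the robot as it stands.
- The arm moves only by the tool servo_tool, never from a script. Its argument "steps" is a list of rows, each an object of numbers: "tx", "ty", "tz": the shift along the world's x, y, z in cm; "yaw": the turn about the world's z in degrees; "claw": the finger opening in cm, from 0 to 8.54. In form: [{"tx": .., "ty": .., "tz": .., "yaw": .., "claw": ..}, ...]. A call has 1 to 20 rows; each row shifts and turns the commanded pose from where the row before left it; what a row does not reach is not made up. A row lasts 1/10 s, in which the tool goes at most 50 mm and 8.59 degrees, less where a joint would pass 70% of its speed; a pose out of reach is approached as far as the arm can. A call with a gripper value outside its range is refused whole. The fingers move at their own pace and stop on an object; "newtons" is the grip in N (left out, the last holds). Time passes only in rows, so rows that do not move let the fingers close. It gives the time, the measured TCP pose, the force, the opening and the grip force at its end, in the units of the state.
- env.observe(): the state, without advancing time (a new reading comes with each control period).
- env.get_image(name): name is "side" or "top"; returns (picture, depth): 420x560x3 uint8, red, green, blue; 420x560 float32, m along the optical axis (not along the pixel's ray), 0 where there is no reading.
- env.camera_model(name): a dict with "fovy" (degrees; the focal length in pixels is half the picture's height over the tangent of half this angle, whatever the lens; pixels are square), "cx", "cy" (the principal point, pixels), "T" (4x4, takes a point from camera to world coordinates). Camera axes: x right, y down, z forward; pixel columns grow to the right and rows downward; lengths in m; the calibration is good to about 2 mm. A picture is of the moment at which its call begins. camera_model takes no time and is no camera call.
- env.close_job(): hands the job in; it is judged then, once.
The state is a dict: "time_s": time; "q": joint angles; "qvel": joint speeds; "joint_efforts": joint torques, N m; "position": TCP position; "tool_rot": TCP orientation; "ft_force": force on the tool from outside, world axes, zero at the start; "wrist_torque": the same for the moment, N m; "grip_width": finger opening in m; "gripper_force": force on a finger pad.
Only numpy, scipy, OpenCV 4.12 (cv2) and the standard library are available. Lean on these libraries where they do the work, as an engineer would, in place of code of your own. Each camera call takes 0.05 s, during which the arm holds its last target. There are 200 camera calls.

### The job

Three tubes stand in the six-place centrifuge rotor, and one of them has no partner straight across the rotor. Without touching or moving anything, show a colleague how to balance it: point straight down at the spare tube of the same kind in the rack, holding the fingertips about 2 cm above its cap for about two seconds, then in the same way, about 2 cm above the mouth of the empty sleeve, at the place in the rotor where that tube has to go. Point closely at no other tube or place on the way, coming to each from well above, and finish still pointing at the empty place.

Things in the scene. Friction and masses are not known exactly. Their poses are not given: they have to be found in the camera images.
- centrifuge: white bench centrifuge, 340 mm wide, 420 deep; deck 240 mm, rubber rim of the 270 mm bowl 247 mm above the bench. Origin: under its middle; own x points from control panel (to the robot's left) to the lid hinge (to its right). Bowl centre at own x = 0.03. The open lid stands at own x = 0.18 to 0.27 over the whole width, up to 0.61 m above the bench
- rotor: aluminium fixed-angle rotor in the bowl, turns easily about its upright axis if touched; dished top face with six black sleeves at 60 degree steps, leaning outwards at the foot by 30 degrees; the central nut stands 6 mm above the origin. Origin: on the axis, level with the centres of the sleeve mouths (226 mm above the bench)
- place_0 (a point): centre of the mouth of a rotor sleeve, inside width 18 mm, 62 mm from the rotor axis; place_0 to place_5 follow one another round the rotor, so place_0 lies straight across from place_3. z axis up. It may hold one of the tubes or be empty
- place_1 (a point): centre of the mouth of a rotor sleeve, inside width 18 mm, 62 mm from the rotor axis; place_0 to place_5 follow one another round the rotor, so place_1 lies straight across from place_4. z axis up. It may hold one of the tubes or be empty
- place_2 (a point): centre of the mouth of a rotor sleeve, inside width 18 mm, 62 mm from the rotor axis; place_0 to place_5 follow one another round the rotor, so place_2 lies straight across from place_5. z axis up. It may hold one of the tubes or be empty
- place_3 (a point): centre of the mouth of a rotor sleeve, inside width 18 mm, 62 mm from the rotor axis; place_0 to place_5 follow one another round the rotor, so place_3 lies straight across from place_0. z axis up. It may hold one of the tubes or be empty
- place_4 (a point): centre of the mouth of a rotor sleeve, inside width 18 mm, 62 mm from the rotor axis; place_0 to place_5 follow one another round the rotor, so place_4 lies straight across from place_1. z axis up. It may hold one of the tubes or be empty
- place_5 (a point): centre of the mouth of a rotor sleeve, inside width 18 mm, 62 mm from the rotor axis; place_0 to place_5 follow one another round the rotor, so place_5 lies straight across from place_2. z axis up. It may hold one of the tubes or be empty
- sample_a: slim capped tube standing in one of the rotor's sleeves, 118 mm long, 17 mm wide, white with a blue screw cap 21 mm wide and 14 mm high, leaning inwards at the top by 30 degrees. Origin: centre of the top of the cap, which lies 29 mm above and 17 mm nearer the rotor axis than the centre of its sleeve's mouth; own z axis is upright, not along the tube
- sample_b: slim capped tube standing in one of the rotor's sleeves, 118 mm long, 17 mm wide, white with a blue screw cap 21 mm wide and 14 mm high, leaning inwards at the top by 30 degrees. Origin: centre of the top of the cap, which lies 29 mm above and 17 mm nearer the rotor axis than the centre of its sleeve's mouth; own z axis is upright, not along the tube
- sample_c: slim capped tube standing in one of the rotor's sleeves, 118 mm long, 17 mm wide, white with a blue screw cap 21 mm wide and 14 mm high, leaning inwards at the top by 30 degrees. Origin: centre of the top of the cap, which lies 29 mm above and 17 mm nearer the rotor axis than the centre of its sleeve's mouth; own z axis is upright, not along the tube
- rack: grey block rack on the bench, 200 x 100 x 55 mm, with a row of five slim holes along its +y side (38 mm apart) and three wide holes along its -y side. Origin: centre of its underside
- spare_tube: the spare tube: slim, capped, 118 mm long and 17 mm wide, white with a blue screw cap 21 mm wide and 14 mm high, the same kind as the tubes in the rotor and the only one of that kind in the rack; upright in one of the slim holes, its top 125 mm above the bench. Origin: its lower tip; z axis up
- spare_cap (a point): centre of the top face of the spare tube's cap, 125 mm above the bench
- short_tube_1: short capped tube in a slim hole of the rack, 75 mm long (top 82 mm above the bench), 17 mm wide, white with a blue screw cap 21 mm wide and 14 mm high; not the kind used in the rotor. Origin: its lower end; z axis up
- short_tube_2: short capped tube in a slim hole of the rack, 75 mm long (top 82 mm above the bench), 17 mm wide, white with a blue screw cap 21 mm wide and 14 mm high; not the kind used in the rotor. Origin: its lower end; z axis up
- wide_tube: wide capped tube in a wide hole of the rack, 115 mm long (top 122 mm above the bench), 29 mm wide, blue screw cap 34 mm wide. Origin: its lower end; z axis up
- funnel: black filter funnel with a glass stopper standing on the bench near the rack, 56 mm wide, 136 mm high. Origin: centre of its foot
Things that resemble listed ones, but are neither listed nor needed, are in the scene too. Leave any orange look-alike of the spare_tube alone.

How it is judged (in metres and radians):
On the way, in this order (a step that is already met when the one before it is completed fails the run):
1. the fingertips dwell just above the cap of the spare tube in the rack (horizontal distance between the grasp point and spare_cap below 0.015 m and z of the grasp point in the frame of spare_cap between 0.021 and 0.064 m and angle between the grasp point's own z axis and vertical above 2.7 rad), for 1.6 s.
2. the fingertips dwell just above the mouth of the empty sleeve straight across from the tube without a partner (horizontal distance between the grasp point and place_4 below 0.015 m and z of the grasp point in the frame of place_4 between 0.021 and 0.064 m and angle between the grasp point's own z axis and vertical above 2.7 rad), for 1.6 s.
At the end, for the whole second after the job is handed in: the tool point stays within 15 mm sideways of, and 21 to 64 mm above, the mouth centre of the empty sleeve across from the unpaired tube, fingers within 25 degrees of straight down; tubes and funnel within 10 mm of where they were, rotor not turned (6 mm), spare tube upright (all of step 2 and not (distance of any of sample_a, sample_b, sample_c, spare_tube, short_tube_1, short_tube_2, wide_tube, funnel from where it was at the start of the episode above 0.01 m or distance of place_4 from where it was at the start of the episode above 0.006 m) and angle between spare_tube's own z axis and vertical below 0.15 rad); the robot touches nothing.
It fails at once if the robot touches the centrifuge, its rotor, the rack, a tube or the funnel (contact force between any of the fingers, the arm and centrifuge above 0.2 N or contact force between any of the fingers, the arm and rotor above 0.2 N or contact force between any of the fingers, the arm and rack above 0.2 N or contact force between any of the fingers, the arm and sample_a above 0.2 N or contact force between any of the fingers, the arm and sample_b above 0.2 N or contact force between any of the fingers, the arm and sample_c above 0.2 N or contact force between any of the fingers, the arm and spare_tube above 0.2 N or contact force between any of the fingers, the arm and short_tube_1 above 0.2 N or contact force between any of the fingers, the arm and short_tube_2 above 0.2 N or contact force between any of the fingers, the arm and wide_tube above 0.2 N or contact force between any of the fingers, the arm and funnel above 0.2 N).
It fails at once if a tube or the funnel is lifted or moved by over 10 mm, or the rotor is turned (distance of any of sample_a, sample_b, sample_c, spare_tube, short_tube_1, short_tube_2, wide_tube, funnel from where it was at the start of the episode above 0.01 m or distance of place_4 from where it was at the start of the episode above 0.006 m).
It fails at once if the fingertips come within 12 mm sideways and about 36 mm above another tube or another empty place (pointing at the wrong thing) ((horizontal distance between the grasp point and place_2 below 0.012 m and z of the grasp point in the frame of place_2 between 0 and 0.055 m) or (horizontal distance between the grasp point and place_5 below 0.012 m and z of the grasp point in the frame of place_5 between 0 and 0.055 m) or (horizontal distance between the grasp point and sample_a below 0.012 m and z of the grasp point in the frame of sample_a between 0 and 0.055 m) or (horizontal distance between the grasp point and sample_b below 0.012 m and z of the grasp point in the frame of sample_b between 0 and 0.055 m) or (horizontal distance between the grasp point and sample_c below 0.012 m and z of the grasp point in the frame of sample_c between 0 and 0.055 m) or (horizontal distance between the grasp point and short_tube_1 below 0.012 m and z of the grasp point in the frame of short_tube_1 between 0.075 and 0.13 m) or (horizontal distance between the grasp point and short_tube_2 below 0.012 m and z of the grasp point in the frame of short_tube_2 between 0.075 and 0.13 m) or (horizontal distance between the grasp point and wide_tube below 0.012 m and z of the grasp point in the frame of wide_tube between 0.115 and 0.17 m)).
It also fails if it takes over 38 s, if anything falls off the work surface, if the arm or the gripper's body presses on something with over 40 N, if the wrist force passes 120 N, or if a joint passes its speed limit or range.

## Working session

There is one attempt and no reset: what is moved stays moved. The work goes in short steps, Python scripts to look and compute and a tool call to move; the robot and the scene stay as the last step left them, time stands still between calls to the robot, and variables do not carry over. Pictures are saved under pics/ and viewed, at most 10 in all, crops included, and the job is handed in when it is done.

Besides the shell and the picture viewer there is one more tool, called after "Call:" by a JSON object that holds its "fn" and its "kwargs". servo_tool: Moves the arm, as the interface text tells. Its arguments: {"type":"object","properties":{"steps":{"type":"array"},"newtons":{"type":"number"}},"required":["steps"]}

```bash
mkdir -p pics
cat > h.py <<'E'
import numpy as np,cv2
from rig import env
def grab(n):
    im,d=env.get_image(n); m=env.camera_model(n); return im,d,m
def pts(d,m):
    h,w=d.shape; f=h/2/np.tan(np.radians(m['fovy'])/2)
    v,u=np.mgrid[:h,:w]
    P=np.stack([(u-m['cx'])/f*d,(v-m['cy'])/f*d,d],-1)
    T=np.array(m['T']); return P@T[:3,:3].T+T[:3,3]
E
python3 - <<'E'
from h import *
for n in('top','side'):
    im,d,m=grab(n); np.savez(n+'.npz',im=im,d=d)
    cv2.imwrite(f'pics/{n}.png',im[...,::-1]); print(n,m)
E
```

```text
top {'fovy': 51.03995652957381, 'cx': 272.8269917567881, 'cy': 212.7019231935724, 'T': array([[ 0.022389  , -0.98259371,  0.1844135 ,  0.36915531],
       [-0.99957672, -0.01857337,  0.0223923 ,  0.10256219],
       [-0.01857735, -0.18483678, -0.98259363,  1.21780671],
       [ 0.        ,  0.        ,  0.        ,  1.        ]])}
side {'fovy': 45.98570884580456, 'cx': 280.7081498949409, 'cy': 201.42764959428052, 'T': array([[-0.99630334, -0.05238596,  0.06808347,  0.48807368],
       [-0.08549286,  0.68217509, -0.72617362,  0.92139627],
       [-0.00840354, -0.72930985, -0.68413194,  0.92486834],
       [ 0.        ,  0.        ,  0.        ,  1.        ]])}
```

View pics/top.png

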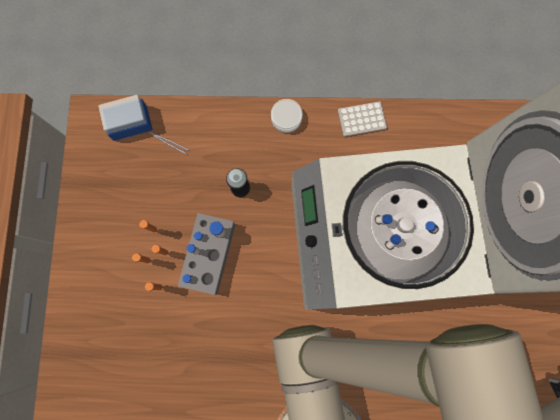

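View pics/side.png

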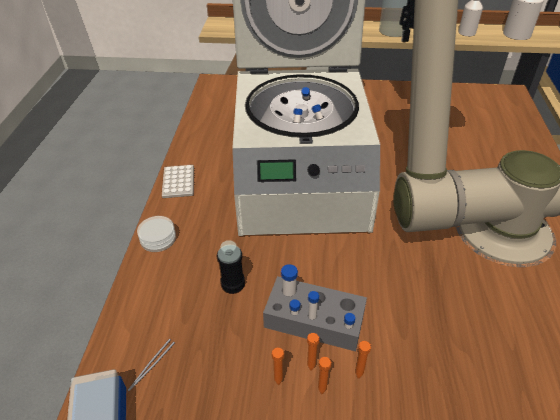

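The top view shows the rack near (207,255) with slim blue caps at (198,236), (191,248) and (186,279). The rotor centre is near (407,225), with caps at (387,219), (396,239), (430,226) and empty mouths at (395,199), (422,203), (417,250). In the side view the tall slim tube is the middle one, at (314,300).

```bash
cat >> h.py <<'E'
def ray(u,v,m,z,h=420):
    f=h/2/np.tan(np.radians(m['fovy'])/2); T=np.array(m['T'])
    r=T[:3,:3]@np.array([(u-m['cx'])/f,(v-m['cy'])/f,1]); return T[:3,3]+r*(z-T[2,3])/r[2]
def blobs(mask,P,m,lo):
    n,l,s,c=cv2.connectedComponentsWithStats(mask.astype(np.uint8))
    for i in range(1,n):
        if s[i,4]>=lo:
            q=P[l==i]; q=q[q[:,2]>0]
            zt=np.percentile(q[:,2],90)
            t=q[q[:,2]>zt-.006]
            print(c[i].round(1),s[i,4],'z90',zt.round(3),'top',t.mean(0).round(4),'ext',np.ptp(t,0).round(3))
E
python3 - <<'E'
from h import *
for n in('top','side'):
    D=np.load(n+'.npz'); im,d=D['im'],D['d']; m=env.camera_model(n); P=pts(d,m)
    hsv=cv2.cvtColor(im,cv2.COLOR_RGB2HSV)
    blue=(hsv[...,0]>105)&(hsv[...,0]<130)&(hsv[...,1]>150)&(hsv[...,2]>60)
    print(n,'blue'); blobs(blue,P,m,12)
    if n=='top':
        C=ray(407,225,m,.226); print('axis guess',C)
        g=hsv[...,2]; r=np.linalg.norm(P[...,:2]-C[:2],axis=-1)
        dark=(g<60)&(r<.085)
        k,l,s,c=cv2.connectedComponentsWithStats(dark.astype(np.uint8))
        for i in range(1,k):
            if s[i,4]>15: w=ray(*c[i],m,.226); print('dark',c[i].round(1),s[i],w.round(4),np.hypot(*(w-C)[:2]).round(4),np.degrees(np.arctan2(*(w-C)[1::-1])).round(1))
        big=cv2.resize(im[180:270,360:460],None,fx=6,fy=6,interpolation=cv2.INTER_CUBIC)
        cv2.imwrite('pics/rotor.png',big[...,::-1])
        big=cv2.resize(im[205:305,170:245],None,fx=6,fy=6,interpolation=cv2.INTER_CUBIC)
E
```

```text
top blue
[132.6 129. ] 320 z90 0.046 top [0.8295 0.5371 0.0455] ext [0.101 0.11  0.012]
[387.  218.7] 63 z90 0.258 top [ 0.541  -0.1277  0.2553] ext [0.017 0.016 0.008]
[215.9 228. ] 121 z90 0.124 top [0.5317 0.2692 0.1314] ext [0.179 0.182 1.099]
[430.3 226.1] 60 z90 0.258 top [ 0.5236 -0.2167  0.2763] ext [0.167 0.334 0.966]
[197.9 235.8] 38 z90 0.084 top [0.518  0.3231 0.0816] ext [0.014 0.016 0.009]
[395.4 239.1] 64 z90 0.258 top [ 0.4962 -0.145   0.2552] ext [0.018 0.02  0.008]
[190.9 248. ] 40 z90 0.128 top [0.4811 0.3303 0.1249] ext [0.015 0.015 0.007]
[186.7 278.2] 40 z90 0.084 top [0.4071 0.346  0.082 ] ext [0.015 0.018 0.009]
axis guess [ 0.53265952 -0.17999612  0.226     ]
dark [394.7 198.8] [391 195   8   8  46] [ 0.593  -0.1541  0.226 ] 0.0657 23.3
dark [421.9 204.1] [418 201   9   7  41] [ 0.5818 -0.2156  0.226 ] 0.0607 -35.9
dark [416.7 249.7] [413 247   9   7  48] [ 0.4769 -0.1997  0.226 ] 0.0592 -160.6
side blueTraceback (most recent call last):
  File "<stdin>", line 6, in <module>
  File "h.py", line 18, in blobs
    zt=np.percentile(q[:,2],90)
    return _quantile_unchecked(
        a, q, axis, out, overwrite_input, method, keepdims, weights)
    return _ureduce(a,
                    func=_quantile_ureduce_func,
    ...<5 lines>...
                    overwrite_input=overwrite_input,
                    method=method)
    r = func(a, **kwargs)
    result = _quantile(arr,
                       quantiles=q,
    ...<2 lines>...
                       out=out,
                       weights=wgt)
    slices_having_nans = np.isnan(arr[-1, ...])
                                  ~~~^^^^^^^^^
IndexError: index -1 is out of bounds for axis 0 with size 0
```

View pics/rotor.png

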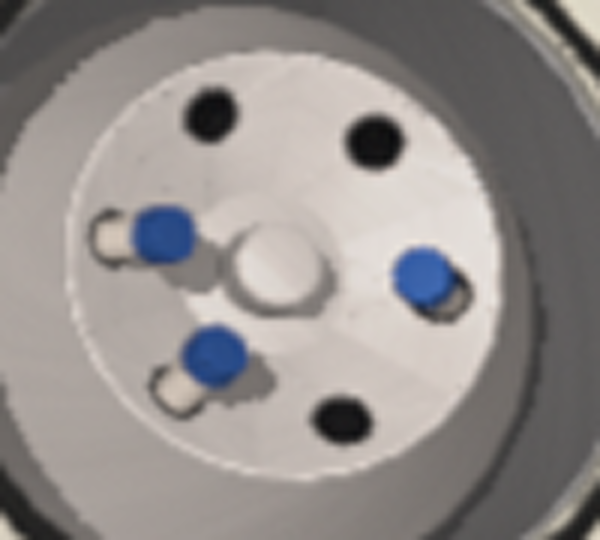

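The tubes at left and right in the rotor face each other. The lower-left one at (389,246) faces the empty mouth at (422,204), so that mouth is the target: about (0.5825, -0.2155, 0.226), 61 mm from the axis. The spare cap is at (0.481, 0.330, 0.125); its height and the 38 mm hole spacing both check out. Next I check the lid's extent for the transit.

Run:
```python
from h import *
for n in('top','side'):
    D=np.load(n+'.npz'); P=pts(D['d'],env.camera_model(n)); v=D['d']>0
    q=P[v&(P[...,2]>.28)&(P[...,2]<.65)&(P[...,0]>.29)&(P[...,1]<-.25)&(P[...,1]>-.6)]
    print(n,len(q),np.percentile(q,[.5,5,50,95,99.5],axis=0).round(3))
    q=P[v&(abs(P[...,2]-.24)<.006)&(P[...,0]>.25)&(P[...,0]<.8)&(P[...,1]<0)&(P[...,1]>-.4)]
    print('deck',np.percentile(q,[.5,99.5],axis=0).round(3))
s=env.observe(); print(s['time_s'],s['position'],s['tool_rot'])
```

```text
top 14308 [[ 0.388 -0.367  0.282]
 [ 0.407 -0.359  0.299]
 [ 0.567 -0.34   0.417]
 [ 0.707 -0.317  0.512]
 [ 0.72  -0.311  0.536]]
deck [[ 0.354 -0.348  0.234]
 [ 0.715 -0.002  0.246]]
side 7843 [[ 0.388 -0.365  0.281]
 [ 0.404 -0.355  0.289]
 [ 0.556 -0.332  0.365]
 [ 0.706 -0.313  0.433]
 [ 0.721 -0.307  0.44 ]]
deck [[ 0.352 -0.36   0.234]
 [ 0.715 -0.001  0.246]]
0.1 [ 0.22108997 -0.50335095  0.2494684 ] [[ 9.15617321e-01  4.02050827e-01 -2.33681870e-04]
 [ 4.02050769e-01 -9.15616417e-01  1.32499785e-03]
 [ 3.18753525e-04 -1.30714296e-03 -9.99999095e-01]]
```

Call:
{"fn": "servo_tool", "kwargs": {"steps": [{"tz": 3.5,"claw": 0},{"tz": 3.5,"claw": 0},{"tz": 3.5,"claw": 0},{"tz": 3.5,"claw": 0},{"ty": 4},{"ty": 4},{"ty": 4},{"ty": 4},{"ty": 4},{"ty": 4},{"ty": 4},{"tx": 2,"ty": 4},{"tx": 2,"ty": 4},{"tx": 2,"ty": 4},{"tx": 2,"ty": 4},{"tx": 2,"ty": 4},{"tx": 2,"ty": 4},{"tx": 2,"ty": 4},{"tx": 2,"ty": 4},{"tx": 2,"ty": 4}]}}

```text
invalid input at $.steps[0]: expected keys tx, ty, tz, yaw, claw
```

Call:
{"fn": "servo_tool", "kwargs": {"steps": [{"tx": 0,"ty": 0,"tz": 3.5,"yaw": 0,"claw": 0},{"tx": 0,"ty": 0,"tz": 3.5,"yaw": 0,"claw": 0},{"tx": 0,"ty": 0,"tz": 3.5,"yaw": 0,"claw": 0},{"tx": 0,"ty": 0,"tz": 3.5,"yaw": 0,"claw": 0},{"tx": 0,"ty": 4,"tz": 0,"yaw": 0,"claw": 0},{"tx": 0,"ty": 4,"tz": 0,"yaw": 0,"claw": 0},{"tx": 0,"ty": 4,"tz": 0,"yaw": 0,"claw": 0},{"tx": 0,"ty": 4,"tz": 0,"yaw": 0,"claw": 0},{"tx": 0,"ty": 4,"tz": 0,"yaw": 0,"claw": 0},{"tx": 0,"ty": 4,"tz": 0,"yaw": 0,"claw": 0},{"tx": 0,"ty": 4,"tz": 0,"yaw": 0,"claw": 0},{"tx": 2,"ty": 4,"tz": 0,"yaw": 0,"claw": 0},{"tx": 2,"ty": 4,"tz": 0,"yaw": 0,"claw": 0},{"tx": 2,"ty": 4,"tz": 0,"yaw": 0,"claw": 0},{"tx": 2,"ty": 4,"tz": 0,"yaw": 0,"claw": 0},{"tx": 2,"ty": 4,"tz": 0,"yaw": 0,"claw": 0},{"tx": 2,"ty": 4,"tz": 0,"yaw": 0,"claw": 0},{"tx": 2,"ty": 4,"tz": 0,"yaw": 0,"claw": 0},{"tx": 2,"ty": 4,"tz": 0,"yaw": 0,"claw": 0},{"tx": 2,"ty": 4,"tz": 0,"yaw": 0,"claw": 0}]}}

```text
time_s: 2.1
position: [0.4014, 0.1386, 0.3898]
tool_rot: [[0.915, 0.403, -0.0], [0.403, -0.915, -0.0], [-0.0, 0.0, -1.0]]
ft_force: [1.0, -0.7, 0.6]
grip_width: -0.0001
gripper_force: 0.0
```

Call:
{"fn": "servo_tool", "kwargs": {"steps": [{"tx": 1.3,"ty": 3.2,"tz": 0,"yaw": 0,"claw": 0},{"tx": 1.3,"ty": 3.2,"tz": 0,"yaw": 0,"claw": 0},{"tx": 1.3,"ty": 3.2,"tz": 0,"yaw": 0,"claw": 0},{"tx": 1.3,"ty": 3.2,"tz": 0,"yaw": 0,"claw": 0},{"tx": 1.3,"ty": 3.2,"tz": 0,"yaw": 0,"claw": 0},{"tx": 1.5,"ty": 3.1,"tz": 0,"yaw": 0,"claw": 0},{"tx": 0,"ty": 0,"tz": 0,"yaw": 0,"claw": 0},{"tx": 0,"ty": 0,"tz": -3,"yaw": 0,"claw": 0},{"tx": 0,"ty": 0,"tz": -3,"yaw": 0,"claw": 0},{"tx": 0,"ty": 0,"tz": -3,"yaw": 0,"claw": 0},{"tx": 0,"ty": 0,"tz": -3,"yaw": 0,"claw": 0},{"tx": 0,"ty": 0,"tz": -2,"yaw": 0,"claw": 0},{"tx": 0,"ty": 0,"tz": 0,"yaw": 0,"claw": 0}]}}

```text
time_s: 3.4
position: [0.48, 0.3266, 0.2473]
tool_rot: [[0.916, 0.402, -0.006], [0.402, -0.916, -0.002], [-0.006, -0.0, -1.0]]
ft_force: [0.5, 0.8, 0.3]
grip_width: -0.0002
gripper_force: 0.0
```

Run:
```python
from h import *
im,d,m=grab('side'); print(env.observe()['position'])
cv2.imwrite('pics/s2.png',im[200:400,200:440,::-1].repeat(3,0).repeat(3,1))
```

```text
[0.48079806 0.32691344 0.24950875]
```

View pics/s2.png

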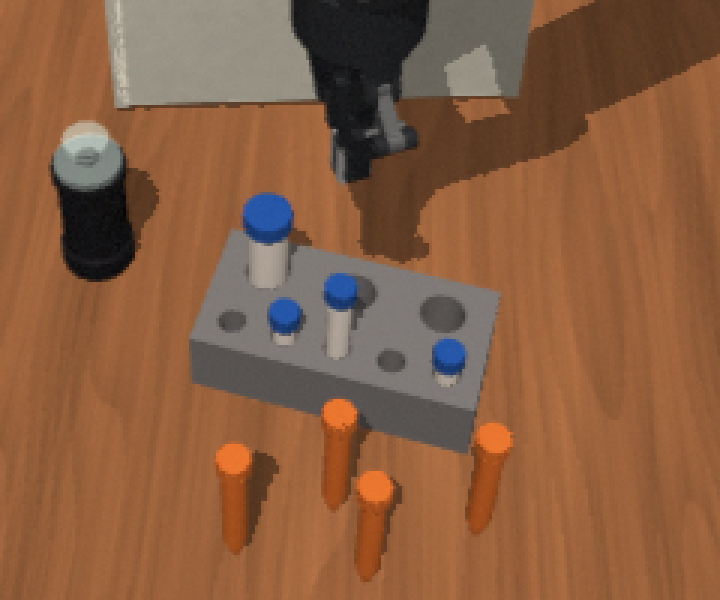

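The fingertips hang over the tall middle tube (cap at crop (341,283)) at the right height, so I descend and dwell.

Call:
{"fn": "servo_tool", "kwargs": {"steps": [{"tx": 0,"ty": 0.3,"tz": -2.5,"yaw": 0,"claw": 0},{"tx": 0,"ty": 0,"tz": -2.5,"yaw": 0,"claw": 0},{"tx": 0,"ty": 0,"tz": -2,"yaw": 0,"claw": 0},{"tx": 0,"ty": 0,"tz": -1.4,"yaw": 0,"claw": 0},{"tx": 0,"ty": 0,"tz": 0,"yaw": 0,"claw": 0},{"tx": 0,"ty": 0,"tz": 0,"yaw": 0,"claw": 0},{"tx": 0,"ty": 0,"tz": 0,"yaw": 0,"claw": 0},{"tx": 0,"ty": 0,"tz": 0,"yaw": 0,"claw": 0},{"tx": 0,"ty": 0,"tz": 0,"yaw": 0,"claw": 0},{"tx": 0,"ty": 0,"tz": 0,"yaw": 0,"claw": 0}]}}

```text
time_s: 4.45
position: [0.4812, 0.3305, 0.1664]
tool_rot: [[0.916, 0.402, 0.001], [0.402, -0.916, 0.0], [0.001, 0.0, -1.0]]
ft_force: [-0.7, -0.4, 0.2]
grip_width: 0.0003
gripper_force: 0.0
```

Run:
```python
from h import *
D=np.load('side.npz'); m=env.camera_model('side')
print(ray(313.7,294.3,m,.125))
im,d,m=grab('side'); print(env.observe()['position'])
cv2.imwrite('pics/s3.png',im[200:400,200:440,::-1].repeat(3,0).repeat(3,1))
```

```text
[0.48012482 0.33347834 0.125     ]
[0.48117621 0.33045542 0.16623046]
```

View pics/s3.png

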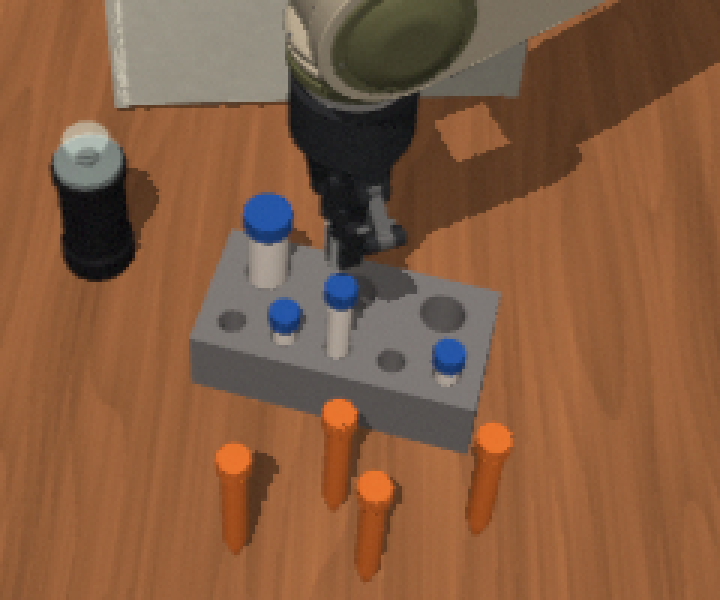

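Fingertips at crop (343,262) sit just above the spare cap at (341,283), and the two views agree to 3 mm. Now I hold here.

Call:
{"fn": "servo_tool", "kwargs": {"steps": [{"tx": 0,"ty": 0,"tz": 0,"yaw": 0,"claw": 0},{"tx": 0,"ty": 0,"tz": 0,"yaw": 0,"claw": 0},{"tx": 0,"ty": 0,"tz": 0,"yaw": 0,"claw": 0},{"tx": 0,"ty": 0,"tz": 0,"yaw": 0,"claw": 0},{"tx": 0,"ty": 0,"tz": 0,"yaw": 0,"claw": 0},{"tx": 0,"ty": 0,"tz": 0,"yaw": 0,"claw": 0},{"tx": 0,"ty": 0,"tz": 0,"yaw": 0,"claw": 0},{"tx": 0,"ty": 0,"tz": 0,"yaw": 0,"claw": 0},{"tx": 0,"ty": 0,"tz": 0,"yaw": 0,"claw": 0},{"tx": 0,"ty": 0,"tz": 0,"yaw": 0,"claw": 0},{"tx": 0,"ty": 0,"tz": 0,"yaw": 0,"claw": 0},{"tx": 0,"ty": 0,"tz": 0,"yaw": 0,"claw": 0},{"tx": 0,"ty": 0,"tz": 0,"yaw": 0,"claw": 0},{"tx": 0,"ty": 0,"tz": 0,"yaw": 0,"claw": 0},{"tx": 0,"ty": 0,"tz": 0,"yaw": 0,"claw": 0},{"tx": 0,"ty": 0,"tz": 0,"yaw": 0,"claw": 0},{"tx": 0,"ty": 0,"tz": 0,"yaw": 0,"claw": 0},{"tx": 0,"ty": 0,"tz": 0,"yaw": 0,"claw": 0}]}}

```text
time_s: 6.3
position: [0.4811, 0.3304, 0.166]
tool_rot: [[0.916, 0.402, -0.0], [0.402, -0.916, 0.0], [-0.0, -0.0, -1.0]]
ft_force: [0.0, -0.2, -0.3]
grip_width: -0.0
gripper_force: 0.0
```

Call:
{"fn": "servo_tool", "kwargs": {"steps": [{"tx": 0,"ty": 0,"tz": 3,"yaw": 0,"claw": 0},{"tx": 0,"ty": 0,"tz": 4,"yaw": 0,"claw": 0},{"tx": 0,"ty": 0,"tz": 4,"yaw": 0,"claw": 0},{"tx": 0,"ty": 0,"tz": 4,"yaw": 0,"claw": 0},{"tx": 0,"ty": 0,"tz": 4,"yaw": 0,"claw": 0},{"tx": 0,"ty": 0,"tz": 4,"yaw": 0,"claw": 0},{"tx": 0.7,"ty": -4,"tz": 0,"yaw": 0,"claw": 0},{"tx": 0.7,"ty": -4,"tz": 0,"yaw": 0,"claw": 0},{"tx": 0.7,"ty": -4,"tz": 0,"yaw": 0,"claw": 0},{"tx": 0.7,"ty": -4,"tz": 0,"yaw": 0,"claw": 0},{"tx": 0.7,"ty": -4,"tz": 0,"yaw": 0,"claw": 0},{"tx": 0.7,"ty": -4,"tz": 0,"yaw": 0,"claw": 0},{"tx": 0.7,"ty": -4,"tz": 0,"yaw": 0,"claw": 0},{"tx": 0.7,"ty": -4,"tz": 0,"yaw": 0,"claw": 0},{"tx": 0.7,"ty": -4,"tz": 0,"yaw": 0,"claw": 0},{"tx": 0.7,"ty": -4,"tz": 0,"yaw": 0,"claw": 0},{"tx": 0.7,"ty": -4,"tz": 0,"yaw": 0,"claw": 0},{"tx": 0.7,"ty": -4,"tz": 0,"yaw": 0,"claw": 0},{"tx": 0,"ty": 0,"tz": 0,"yaw": 0,"claw": 0},{"tx": 0,"ty": 0,"tz": 0,"yaw": 0,"claw": 0}]}}

```text
time_s: 8.3
position: [0.5651, -0.1502, 0.3956]
tool_rot: [[0.916, 0.401, -0.001], [0.401, -0.916, 0.001], [-0.0, -0.001, -1.0]]
ft_force: [0.5, 0.9, 0.6]
grip_width: -0.0003
gripper_force: 0.0
```

Call:
{"fn": "servo_tool", "kwargs": {"steps": [{"tx": 0.6,"ty": -2.2,"tz": 0,"yaw": 0,"claw": 0},{"tx": 0.6,"ty": -2.2,"tz": 0,"yaw": 0,"claw": 0},{"tx": 0.6,"ty": -2.1,"tz": 0,"yaw": 0,"claw": 0},{"tx": 0,"ty": 0,"tz": 0,"yaw": 0,"claw": 0},{"tx": 0,"ty": 0,"tz": -2,"yaw": 0,"claw": 0},{"tx": 0,"ty": 0,"tz": -2,"yaw": 0,"claw": 0},{"tx": 0,"ty": 0,"tz": -2,"yaw": 0,"claw": 0},{"tx": 0,"ty": 0,"tz": -2,"yaw": 0,"claw": 0},{"tx": 0,"ty": 0,"tz": 0,"yaw": 0,"claw": 0},{"tx": 0,"ty": 0,"tz": 0,"yaw": 0,"claw": 0}]}}

```text
time_s: 9.3
position: [0.5832, -0.2134, 0.3172]
tool_rot: [[0.915, 0.403, 0.001], [0.403, -0.915, -0.0], [0.001, 0.001, -1.0]]
ft_force: [0.4, 0.7, 0.6]
grip_width: 0.0002
gripper_force: 0.0
```

Run:
```python
from h import *
D=np.load('side.npz'); im=D['im']; m=env.camera_model('side')
g=im.max(-1); C=np.array([.535,-.177]); out=[]
h=np.zeros(g.shape,bool)
for v in range(75,140):
    for u in range(240,365):
        h[v,u]=g[v,u]<60 and np.hypot(*(ray(u,v,m,.226)[:2]-C))<.078
k,l,s,c=cv2.connectedComponentsWithStats(h.astype(np.uint8))
for i in range(1,k):
    if s[i,4]>5: print(c[i].round(1),s[i,4],ray(*c[i],m,.226).round(4))
im,d,m=grab('side'); print(env.observe()['position'])
cv2.imwrite('pics/s4.png',im[20:180,200:400,::-1].repeat(3,0).repeat(3,1))
```

```text
[283.9 100. ] 33 [ 0.5826 -0.2112  0.226 ]
[324.1 104.7] 30 [ 0.4764 -0.1959  0.226 ]
[278.  112.4] 15 [ 0.5929 -0.151   0.226 ]
[ 0.583418   -0.21376326  0.31764477]
```

View pics/s4.png

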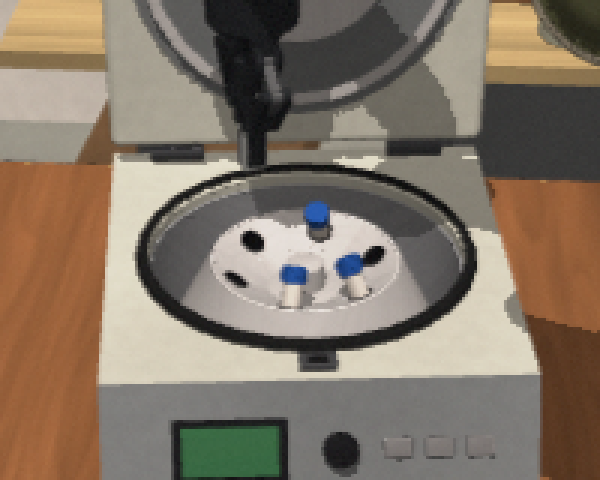

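The side view puts the target mouth at (0.5826, -0.211), within 4 mm of the top view, and the fingertips (crop (252,165)) are over it at (252,240). I descend 5 cm and hold.

Call:
{"fn": "servo_tool", "kwargs": {"steps": [{"tx": 0,"ty": 0,"tz": -2,"yaw": 0,"claw": 0},{"tx": 0,"ty": 0,"tz": -1.5,"yaw": 0,"claw": 0},{"tx": 0,"ty": 0,"tz": -1.5,"yaw": 0,"claw": 0},{"tx": 0,"ty": 0,"tz": 0,"yaw": 0,"claw": 0},{"tx": 0,"ty": 0,"tz": 0,"yaw": 0,"claw": 0},{"tx": 0,"ty": 0,"tz": 0,"yaw": 0,"claw": 0},{"tx": 0,"ty": 0,"tz": 0,"yaw": 0,"claw": 0},{"tx": 0,"ty": 0,"tz": 0,"yaw": 0,"claw": 0},{"tx": 0,"ty": 0,"tz": 0,"yaw": 0,"claw": 0},{"tx": 0,"ty": 0,"tz": 0,"yaw": 0,"claw": 0},{"tx": 0,"ty": 0,"tz": 0,"yaw": 0,"claw": 0},{"tx": 0,"ty": 0,"tz": 0,"yaw": 0,"claw": 0},{"tx": 0,"ty": 0,"tz": 0,"yaw": 0,"claw": 0},{"tx": 0,"ty": 0,"tz": 0,"yaw": 0,"claw": 0},{"tx": 0,"ty": 0,"tz": 0,"yaw": 0,"claw": 0},{"tx": 0,"ty": 0,"tz": 0,"yaw": 0,"claw": 0},{"tx": 0,"ty": 0,"tz": 0,"yaw": 0,"claw": 0},{"tx": 0,"ty": 0,"tz": 0,"yaw": 0,"claw": 0},{"tx": 0,"ty": 0,"tz": 0,"yaw": 0,"claw": 0},{"tx": 0,"ty": 0,"tz": 0,"yaw": 0,"claw": 0}]}}

```text
time_s: 11.35
position: [0.5832, -0.2145, 0.266]
tool_rot: [[0.916, 0.402, 0.0], [0.402, -0.916, 0.0], [0.0, -0.0, -1.0]]
ft_force: [0.6, -0.6, -0.5]
grip_width: -0.0001
gripper_force: 0.0
```

Call:
{"fn": "servo_tool", "kwargs": {"steps": [{"tx": 0,"ty": 0,"tz": 0,"yaw": 0,"claw": 0},{"tx": 0,"ty": 0,"tz": 0,"yaw": 0,"claw": 0},{"tx": 0,"ty": 0,"tz": 0,"yaw": 0,"claw": 0},{"tx": 0,"ty": 0,"tz": 0,"yaw": 0,"claw": 0},{"tx": 0,"ty": 0,"tz": 0,"yaw": 0,"claw": 0},{"tx": 0,"ty": 0,"tz": 0,"yaw": 0,"claw": 0}]}}

```text
time_s: 11.95
position: [0.5832, -0.2146, 0.266]
tool_rot: [[0.916, 0.402, 0.0], [0.402, -0.916, -0.0], [0.0, 0.0, -1.0]]
ft_force: [0.0, -1.0, -0.2]
grip_width: 0.0002
gripper_force: 0.0
```

Run:
```python
from h import *
im,d,m=grab('side'); print(env.observe()['position'])
cv2.imwrite('pics/s5.png',im[20:180,200:400,::-1].repeat(3,0).repeat(3,1))
```

```text
[ 0.58316634 -0.21454563  0.26604612]
```

View pics/s5.png

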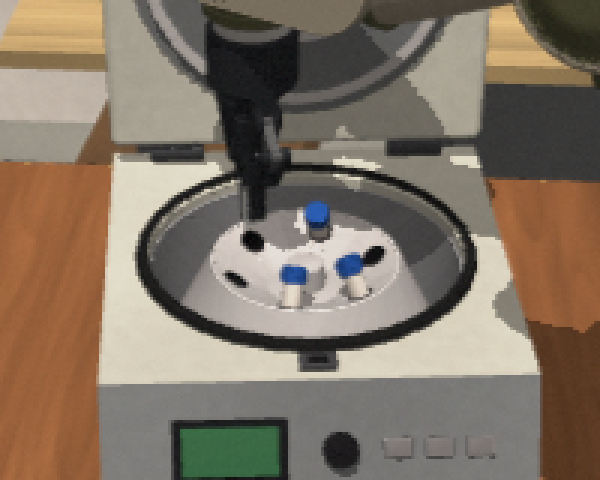

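The fingertips (253,217) are just above the empty mouth (252,240), and nothing in the rotor has moved. Handing in.

```bash
python3 -c "
from rig import env
print(env.close_job())"
```

```text
the job is handed in; nothing more can be done
None
```

I pointed at the spare tube's cap and then at the empty sleeve across from the unpaired tube, holding about 2 cm above each for about two seconds; the arm finished there with no sign of contact, and the job is handed in (no verdict was returned).

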